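# Load a sample carrier under the reader hood

### The arm

A 7-joint arm with a two-finger parallel gripper is mounted at the origin on the work surface. World frame = base frame: x ahead of the robot, y to its left, z up, the work surface at z = 0. Lengths are in m, angles in rad, forces in N, time in s.
With the tool pointing down it reaches from about 0.4 to 0.75 m from the base axis. Payload 19.5 kg.
Tool frame: the origin (TCP) lies midway between the tips of the shut fingers; the grasp point (between the pads) lies 19 mm behind it; z points along the fingers, y is the line along which they close (so a half turn about z gives the same grasp; the last joint's range is limited). The gripper opens to 85 mm and grips with 20 to 120 N. Pads are 22 mm wide; open, the fingers measure 114 mm over their backs; the gripper's body (76 mm by 85 mm) begins 54 mm behind the grasp point. The pads swing forward as they close: fully open they stand 13 mm farther back than shut.
Start: joints at [1.136, 0.707, -0.028, 1.485, 0.022, 0.951, -0.075], TCP at [0.22, -0.531, 0.209] pointing down, gripper open.
Joint ranges: [-2.71, 2.71], [-0.32, 2.16], [-1.57, 1.52], [0, 2.45], [-1.46, 4.6], [0, 2.02], [-2.83, 2.83]. Speed limits (rad/s): [1.89, 1.89, 2.57, 2.57, 3.01, 3.01, 3.01].

### API

Orientations are given as a unit quaternion [x, y, z, w].
In Python, from rig import sensors, vision, job gives the robot as it stands.
- The arm moves only by the tool drive_tool, never from a script. Its argument "motion" is a list of rows, each an object of numbers: "x", "y", "z": the shift along the tool's x, y, z in units of 50 mm (1.0 is 50 mm); "rx", "ry", "rz": the turn, a rotation vector about the tool's x, y, z in degrees; "gripper": the opening, from 0 (shut) to 1 (fully open). A call has 1 to 20 rows; each row is the pose to reach, as a shift and turn from the pose commanded when the call began, along the tool's axes at that moment; what a row does not reach only later rows make up. A row lasts 1/10 s, in which the tool goes at most 50 mm and 8.59 degrees, less where a joint would pass 70% of its speed; a pose out of reach is approached as far as the arm can. A call with a gripper value outside its range is refused whole. The fingers move at their own pace and stop on an object; "squeeze" is the grip in N (left out, the last holds). Time passes only in rows, so rows that repeat a pose let the fingers close. It gives the time, the measured TCP pose, the force, the opening and the grip force at its end, in the units of the state.
- sensors.sense(): the state, without advancing time (a new reading comes with each control period).
- vision.capture(name): name is "scene" or "top" or "wrist"; returns a dict with "img" (480x640x3 uint8, blue, green, red), "z_map" (480x640 float32, m along the optical axis (not along the pixel's ray), 0 where there is no reading), "vfov" (degrees; the focal length in pixels is half the picture's height over the tangent of half this angle, whatever the lens; pixels are square), "cx", "cy" (the principal point, pixels), "rvec" (rotation vector, rad) and "tvec" (3), from world to camera coordinates, as OpenCV has them; the wrist camera has in their place "tool_from_camera" (4x4, takes a point from camera to tool coordinates, whose origin is the TCP and whose axes are the flange's). Camera axes: x right, y down, z forward; pixel columns grow to the right and rows downward; lengths in m; the calibration is good to about 2 mm. A picture is of the moment at which its call begins: read the wrist's pose just before it.
- job.finish_job(): hands the job in; it is judged then, once.
The state is a dict: "t": time; "joint_pos": joint angles; "dq": joint speeds; "joint_torque": joint torques, N m; "ee_pos": TCP position; "tcp_rot": TCP orientation; "contact_force": force on the tool from outside, world axes, zero at the start; "moment": the same for the moment, N m; "grip_width": opening from 0.0 (shut) to 1.0 (fully open); "grip_force": force on a finger pad.
Only numpy, scipy, OpenCV 4.12 (cv2) and the standard library are available. Lean on these libraries where they do the work, as an engineer would, in place of code of your own. Each camera call takes 0.05 s, during which the arm holds its last target. There are 200 camera calls.

### The job

Load the sample carrier that holds the tubes into the blue reader: set it down upright on the open part of the loading lane, tubes towards the hood, then slide it along the lane under the hood until it is fully home against the end stop, and let go. Leave the empty carrier where it stands.

Things in the scene. Friction and masses are not known exactly. Their poses are not given: they have to be found in the camera images.
- carrier: Sample carrier: grey bar 165 long (its x), 30 wide, 40 high (12 between x -47 and -8), blade handle at the tail, five fixed tubes with white caps towards the nose (x -6 to 81, tops at z 90). mm. Origin: centre of underside; x to the nose (at 82.5), z up. 0.14-0.26 kg, balance about 30 ahead of the handle. Starts on the bench left of the reader, nose within 15 deg of the robot's right.
- carrier_handle (a point): Grip point of that carrier's upright blade handle, at x -65, y 0, z 100 mm of the carrier, axes as the carrier's. The blade is 34 mm long in x, 14 mm thick in y (grip across this) and runs from z 40 to z 124 mm of the carrier.
- empty_carrier: A carrier of the same shape, handle and axes, but without tubes: five dark holes in its top instead. It stands beside the loaded one, nearer to or farther from the robot, centres about 150 to 220 mm apart.
- lane: Fixed blue reader with loading lane. mm. Origin: on the bench under the lane's open mouth; x into the lane (within 15 deg of the robot's right), z up. White floor at z 10, x 0 to the rigid end stop at x 280; rails' inner faces at y +-24, tops z 32. Blue hood from x 190 on, 90 wide, underside z 115, top z 155: tubes pass under, handle stays outside. Carrier origin when home: x 197.5, z 10. Slides with plain friction.

How it is judged:
On the way:
1. the carrier with the tubes stands upright in the open part of the lane, its nose still short of the hood or at most 10 mm under it (x of carrier in the frame of lane between 0.02 and 0.1175 m and y of carrier in the frame of lane between -0.014 and 0.014 m and z of carrier in the frame of lane between 0.002 and 0.018 m and angle between the x axis of carrier and the x axis of lane, either way round below 0.175 rad and angle between carrier's own z axis and vertical below 0.175 rad), for 0.1 s.
At the end, for the whole second after the job is handed in: The carrier with the tubes stands upright (within 10 degrees) on the lane floor between the rails, tubes under the hood, in line with the lane (within 10 degrees), its nose within 10 mm of the end stop, at rest; the empty carrier is within 30 mm of where it started (x of carrier in the frame of lane between 0.1875 and 0.205 m and y of carrier in the frame of lane between -0.014 and 0.014 m and z of carrier in the frame of lane between 0.002 and 0.018 m and angle between the x axis of carrier and the x axis of lane, either way round below 0.175 rad and angle between carrier's own z axis and vertical below 0.175 rad and linear speed of carrier below 0.02 m/s and distance of empty_carrier from where it was at the start of the episode below 0.03 m); the robot touches nothing.
It fails at once if the carrier with the tubes is tipped more than about 40 degrees (angle between carrier's own z axis and vertical above 0.7 rad).
It fails at once if the empty carrier is moved more than 30 mm (distance of empty_carrier from where it was at the start of the episode above 0.03 m).
It also fails if it takes over 42 s, if anything falls off the work surface, if the arm or the gripper's body presses on something with over 40 N, if the wrist force passes 120 N, or if a joint passes its speed limit or range.

## Working session

There is one attempt and no reset: what is moved stays moved. The work goes in short steps, Python scripts to look and compute and a tool call to move; the robot and the scene stay as the last step left them, time stands still between calls to the robot, and variables do not carry over. Pictures are saved under pics/ and viewed, at most 10 in all, crops included, and the job is handed in when it is done.

Besides the shell and the picture viewer there is one more tool, called after "Request:" as name([rows], argument=value, ...), one row to a line, values as JSON. drive_tool: Moves the arm, as the interface text tells. Its arguments: {"type":"object","properties":{"motion":{"type":"array","items":{"type":"object","properties":{"x":{"type":"number"},"y":{"type":"number"},"z":{"type":"number"},"rx":{"type":"number"},"ry":{"type":"number"},"rz":{"type":"number"},"gripper":{"type":"number"}}}},"squeeze":{"type":"number"}},"required":["motion"]}

```bash
mkdir -p pics; cat > h.py <<'E'
import numpy as np, cv2
from scipy.spatial.transform import Rotation as R
from rig import sensors, vision, job
def cloud(name):
    s=sensors.sense(); c=vision.capture(name)
    f=240/np.tan(np.radians(c["vfov"])/2); z=c["z_map"].astype(float)
    v,u=np.mgrid[:480,:640]
    p=np.stack([(u-c["cx"])/f*z,(v-c["cy"])/f*z,z],-1)
    if "rvec" in c:
        M=cv2.Rodrigues(np.array(c["rvec"],float))[0]; w=(p-np.array(c["tvec"]).ravel())@M
    else:
        T=np.array(c["tool_from_camera"]); w=p@T[:3,:3].T+T[:3,3]
        w=w@R.from_quat(s["tcp_rot"]).as_matrix().T+np.array(s["ee_pos"])
    w[z==0]=np.nan
    return c["img"],w
E
python3 - <<'E'
from h import *
s=sensors.sense(); print({k:np.round(v,3) for k,v in s.items()})
a,w=cloud("scene"); b,w2=cloud("top"); 
np.savez("s.npz",a=a,w=w,b=b,w2=w2)
cv2.imwrite("pics/a.png",a);cv2.imwrite("pics/b.png",b)
E
```

```text
{'t': np.float64(0.0), 'joint_pos': array([ 1.136,  0.707, -0.028,  1.485,  0.022,  0.951, -0.076]), 'dq': array([ 0.002,  0.001,  0.001, -0.   , -0.   ,  0.001, -0.001]), 'joint_torque': array([-0.0000e+00, -8.8322e+01,  1.2350e+00, -2.3616e+01,  1.7000e-02,
        7.0000e-03,  0.0000e+00]), 'ee_pos': array([ 0.22 , -0.531,  0.208]), 'tcp_rot': array([ 0.981,  0.195, -0.   , -0.001]), 'contact_force': array([-0.058,  0.533, -0.307]), 'moment': array([-0.025, -0.035, -0.025]), 'grip_force': np.float64(0.0), 'grip_width': np.float64(1.001)}
```

View pics/a.png

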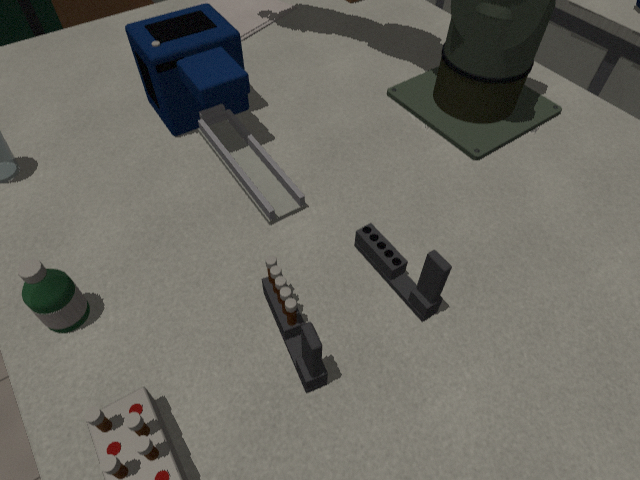

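View pics/b.png

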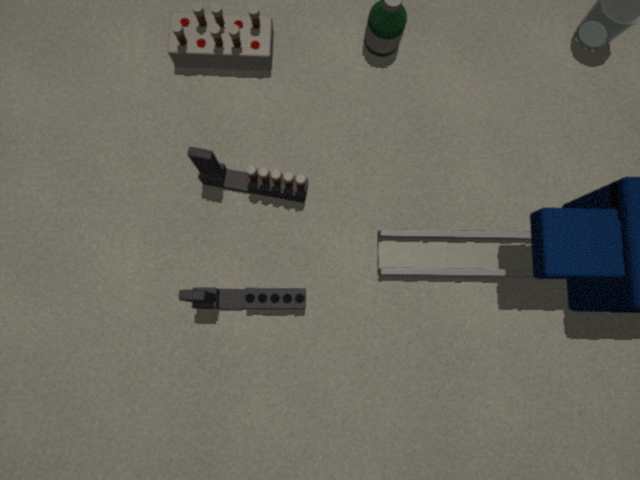

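The scene view shows the loaded carrier at about (295,330) and the empty one at (400,270). In the top view the loaded carrier runs (200,175)–(305,195) with its handle top at (203,155). The empty one is at (250,300), the lane mouth is at x≈380 with rails at rows 235 and 271, and the hood starts at column 532.

```bash
python3 - <<'E'
from h import *
d=np.load("s.npz")
def line(P,n):
    xy=P[:,:2]; m=np.median(xy,0); (vx,vy,_,_)=cv2.fitLine(xy.astype(np.float32),cv2.DIST_HUBER,0,.001,.001).ravel()
    t=(xy-m)@[vx,vy]; o=(xy-m)@[-vy,vx]
    print(n,len(P),"mean",np.round(xy.mean(0),4),"dir",round(float(vx),3),round(float(vy),3),"ext",np.round(m+np.outer(np.percentile(t,[1,99]),[vx,vy]),4).tolist(),"w",np.round(np.ptp(np.percentile(o,[2,98])),4),"z",np.round(np.percentile(P[:,2],[5,50,95]),4))
w=d["w2"]
def box(u0,u1,v0,v1,z0,z1):
    P=w[v0:v1,u0:u1].reshape(-1,3); return P[(P[:,2]>z0)&(P[:,2]<z1)]
print("bench z",np.nanmedian(w[350:450,100:500,2]))
line(box(170,330,130,220,.118,.13),"handle top")
line(box(170,330,130,220,.03,.046),"body top")
line(box(170,330,130,220,.082,.096),"caps")
line(box(160,330,275,330,.118,.13),"E handle top")
line(box(160,330,275,330,.03,.046),"E body")
line(box(370,525,222,245,.025,.037),"rail1")
line(box(370,525,262,285,.025,.037),"rail2")
line(box(370,500,242,265,.005,.018),"floor")
line(box(520,640,195,290,.148,.162),"hood")
E
```

```text
bench z 0.00036003046474416975
handle top 256 mean [0.6243 0.2964] dir 0.201 0.98 ext [[0.621, 0.281], [0.6276, 0.3132]] w 0.0129 z [0.12   0.1233 0.1252]
body top 903 mean [0.6021 0.2211] dir 0.199 0.98 ext [[0.589, 0.1546], [0.6213, 0.3138]] w 0.028 z [0.0332 0.0395 0.0427]
caps 573 mean [0.6054 0.2094] dir 0.157 0.988 ext [[0.5972, 0.1551], [0.6218, 0.3097]] w 0.0153 z [0.084  0.0894 0.0922]
E handle top 286 mean [0.4337 0.3042] dir 0.023 1.0 ext [[0.4332, 0.2881], [0.434, 0.3206]] w 0.0128 z [0.1209 0.1235 0.1254]
E body 1529 mean [0.4307 0.2176] dir 0.038 -0.999 ext [[0.4259, 0.3192], [0.432, 0.1585]] w 0.0349 z [0.0378 0.0402 0.0425]
rail1 1035 mean [ 0.5216 -0.0664] dir 0.037 0.999 ext [[0.5176, -0.1751], [0.5255, 0.0412]] w 0.0099 z [0.0283 0.0318 0.0342]
rail2 1014 mean [ 0.4639 -0.0634] dir 0.035 0.999 ext [[0.4602, -0.1704], [0.4677, 0.0437]] w 0.0098 z [0.0291 0.0319 0.0342]
floor 2794 mean [ 0.4948 -0.0502] dir 0.02 1.0 ext [[0.4929, -0.1432], [0.4967, 0.0424]] w 0.0343 z [0.0077 0.01   0.0123]
hood 6062 mean [ 0.4874 -0.1993] dir 0.324 -0.946 ext [[0.4677, -0.1431], [0.5075, -0.2592]] w 0.1045 z [0.152  0.155  0.1575]
```

```bash
cat >> h.py <<'E'
def go(x,y,z,ang):
    "tool-frame shift (units of 50 mm) and rotvec for a tool pointing down with tool y at world angle ang (deg)"
    s=sensors.sense(); r=R.from_quat(s["tcp_rot"]); a=np.radians(ang)
    ty=np.array([np.cos(a),np.sin(a),0]); tz=np.array([0,0,-1.]); tx=np.cross(ty,tz)
    q=r.inv()*R.from_matrix(np.stack([tx,ty,tz],1))
    return np.round(r.inv().apply(np.array([x,y,z])-s["ee_pos"])/.05,2), np.round(np.degrees(q.as_rotvec()),1)
E
python3 - <<'E'
from h import *
d=np.load("s.npz")
for k in("w","w2"):
    w=d[k].reshape(-1,3); m=(w[:,2]>.17)&(w[:,1]<-.05)&(w[:,0]>.25)
    P=w[m]; print(np.round(np.percentile(P,[1,50,99],0),3))
print(np.round(vision.capture("wrist")["tool_from_camera"],3))
print(go(.22,-.531,.33,-67.5)); print(go(.45,-.15,.33,-40));print(go(.624,.296,.24,-11.5))
E
```

```text
[[ 0.41  -0.376  0.17 ]
 [ 0.485 -0.316  0.171]
 [ 0.558 -0.256  0.173]]
[[ 0.414 -0.269  0.17 ]
 [ 0.514 -0.258  0.171]
 [ 0.563 -0.248  0.173]]
[[ 0.001 -0.964 -0.265  0.067]
 [ 1.     0.001  0.001 -0.001]
 [-0.001 -0.265  0.964 -0.163]
 [ 0.     0.     0.     1.   ]]
(array([-0.  , -0.  , -2.43]), array([-0.,  0.,  0.]))
(array([ 7.17, -5.28, -2.43]), array([ -0. ,  -0. , -27.5]))
(array([ 13.8 , -12.19,  -0.62]), array([ -0.,  -0., -56.]))
```

Request:
drive_tool([
  {"x": 0, "y": 0, "z": -0.9},
  {"x": 0.7, "y": -0.6, "z": -1},
  {"x": 1.4, "y": -1.2, "z": -1, "rz": -4},
  {"x": 2.1, "y": -1.85, "z": -1, "rz": -8},
  {"x": 2.8, "y": -2.5, "z": -1, "rz": -12},
  {"x": 3.5, "y": -3.1, "z": -1, "rz": -16},
  {"x": 4.2, "y": -3.7, "z": -1, "rz": -20},
  {"x": 4.9, "y": -4.3, "z": -1, "rz": -24},
  {"x": 5.6, "y": -4.95, "z": -1, "rz": -28},
  {"x": 6.3, "y": -5.6, "z": -1, "rz": -32},
  {"x": 7.0, "y": -6.2, "z": -1, "rz": -36},
  {"x": 7.7, "y": -6.8, "z": -1, "rz": -40},
  {"x": 8.4, "y": -7.4, "z": -1, "rz": -44},
  {"x": 9.1, "y": -8.0, "z": -1, "rz": -48},
  {"x": 9.8, "y": -8.65, "z": -1, "rz": -52},
  {"x": 10.5, "y": -9.3, "z": -1, "rz": -56},
  {"x": 11.3, "y": -10.0, "z": -1, "rz": -56},
  {"x": 12.1, "y": -10.7, "z": -1, "rz": -56},
  {"x": 13, "y": -11.5, "z": -0.8, "rz": -56},
  {"x": 13.8, "y": -12.2, "z": -0.6, "rz": -56},
])

```text
invalid input
```

Request:
drive_tool([
  {"x": 0, "y": 0, "z": -0.9, "rx": 0, "ry": 0, "rz": 0, "gripper": 1},
])

```text
t: 0.25
ee_pos: [0.2194, -0.5294, 0.2503]
tcp_rot: [0.981, 0.195, -0.001, -0.004]
contact_force: [-0.2, -0.2, 0.9]
grip_width: 1.002
grip_force: 0.0
```

All keys seem to be required, so I'll send full rows.

Request:
drive_tool([
  {"x": 0.7, "y": -0.6, "z": -0.1, "rx": 0, "ry": 0, "rz": 0, "gripper": 1},
  {"x": 1.4, "y": -1.2, "z": -0.1, "rx": 0, "ry": 0, "rz": -4, "gripper": 1},
  {"x": 2.1, "y": -1.85, "z": -0.1, "rx": 0, "ry": 0, "rz": -8, "gripper": 1},
  {"x": 2.8, "y": -2.5, "z": -0.1, "rx": 0, "ry": 0, "rz": -12, "gripper": 1},
  {"x": 3.5, "y": -3.1, "z": -0.1, "rx": 0, "ry": 0, "rz": -16, "gripper": 1},
  {"x": 4.2, "y": -3.7, "z": -0.1, "rx": 0, "ry": 0, "rz": -20, "gripper": 1},
  {"x": 4.9, "y": -4.3, "z": -0.1, "rx": 0, "ry": 0, "rz": -24, "gripper": 1},
  {"x": 5.6, "y": -4.95, "z": -0.1, "rx": 0, "ry": 0, "rz": -28, "gripper": 1},
  {"x": 6.3, "y": -5.6, "z": -0.1, "rx": 0, "ry": 0, "rz": -32, "gripper": 1},
  {"x": 7.0, "y": -6.2, "z": -0.1, "rx": 0, "ry": 0, "rz": -36, "gripper": 1},
  {"x": 7.7, "y": -6.8, "z": -0.1, "rx": 0, "ry": 0, "rz": -40, "gripper": 1},
  {"x": 8.4, "y": -7.4, "z": -0.1, "rx": 0, "ry": 0, "rz": -44, "gripper": 1},
  {"x": 9.1, "y": -8.0, "z": -0.1, "rx": 0, "ry": 0, "rz": -48, "gripper": 1},
  {"x": 9.8, "y": -8.65, "z": -0.1, "rx": 0, "ry": 0, "rz": -52, "gripper": 1},
  {"x": 10.5, "y": -9.3, "z": -0.1, "rx": 0, "ry": 0, "rz": -56, "gripper": 1},
  {"x": 11.3, "y": -10.0, "z": -0.1, "rx": 0, "ry": 0, "rz": -56, "gripper": 1},
  {"x": 12.1, "y": -10.7, "z": 0, "rx": 0, "ry": 0, "rz": -56, "gripper": 1},
  {"x": 13, "y": -11.5, "z": 0.1, "rx": 0, "ry": 0, "rz": -56, "gripper": 1},
  {"x": 13.8, "y": -12.2, "z": 0.2, "rx": 0, "ry": 0, "rz": -56, "gripper": 1},
  {"x": 13.8, "y": -12.2, "z": 0.2, "rx": 0, "ry": 0, "rz": -56, "gripper": 1},
])

```text
t: 2.25
ee_pos: [0.6236, 0.3006, 0.242]
tcp_rot: [0.773, 0.634, -0.001, -0.001]
contact_force: [-0.0, -0.3, 0.3]
grip_width: 1.001
grip_force: 0.0
```

```bash
python3 - <<'E'
from h import *
a,w=cloud("wrist"); cv2.imwrite("pics/c.png",a)
P=w.reshape(-1,3); m=(P[:,2]>.115)&(P[:,2]<.132)&(np.hypot(P[:,0]-.624,P[:,1]-.297)<.04); P=P[m]
r=cv2.minAreaRect(P[:,:2].astype(np.float32)*1000); print(len(P),r,np.median(P[:,2]))
v=cv2.fitLine(P[:,:2].astype(np.float32),cv2.DIST_HUBER,0,.001,.001).ravel(); print(v)
print(sensors.sense()["joint_pos"].round(2))
print(go(r[0][0]/1000,r[0][1]/1000,.083,-11.5))
E
```

```text
904 ((625.576171875, 297.75408935546875), (33.665748596191406, 13.882390975952148), 78.58556365966797) 0.12202026390762573
[0.20662487 0.97842026 0.6257074  0.2986167 ]
[-0.42  0.91 -0.25  0.88  0.2   1.38 -0.81]
(array([-0.07,  0.06,  3.17]), array([-0.2, -0. ,  0.2]))
```

View pics/c.png

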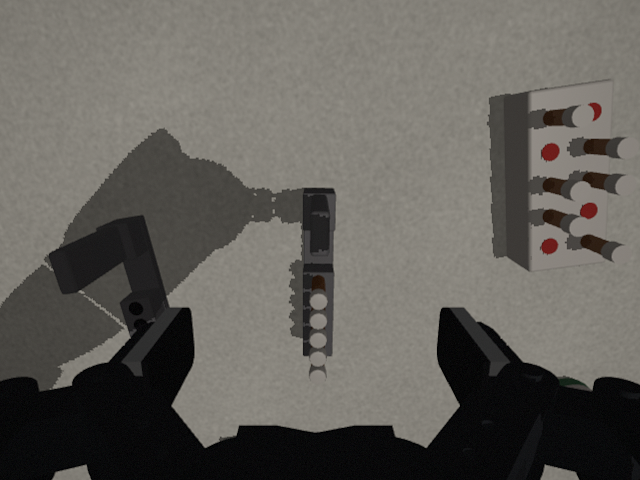

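The handle is centred at (319,222) and in line with the tool. The 33.7×13.9 mm top matches the blade, so I'll descend and grip.

Request:
drive_tool([
  {"x": -0.07, "y": 0.05, "z": 0.6, "rx": 0, "ry": 0, "rz": 0, "gripper": 1},
  {"x": -0.07, "y": 0.05, "z": 1.2, "rx": 0, "ry": 0, "rz": 0, "gripper": 1},
  {"x": -0.07, "y": 0.05, "z": 1.8, "rx": 0, "ry": 0, "rz": 0, "gripper": 1},
  {"x": -0.07, "y": 0.05, "z": 2.4, "rx": 0, "ry": 0, "rz": 0, "gripper": 1},
  {"x": -0.07, "y": 0.05, "z": 2.9, "rx": 0, "ry": 0, "rz": 0, "gripper": 1},
  {"x": -0.07, "y": 0.05, "z": 3.15, "rx": 0, "ry": 0, "rz": 0, "gripper": 1},
  {"x": -0.07, "y": 0.05, "z": 3.15, "rx": 0, "ry": 0, "rz": 0, "gripper": 1},
  {"x": -0.07, "y": 0.05, "z": 3.15, "rx": 0, "ry": 0, "rz": 0, "gripper": 0},
  {"x": -0.07, "y": 0.05, "z": 3.15, "rx": 0, "ry": 0, "rz": 0, "gripper": 0},
  {"x": -0.07, "y": 0.05, "z": 3.15, "rx": 0, "ry": 0, "rz": 0, "gripper": 0},
  {"x": -0.07, "y": 0.05, "z": 3.15, "rx": 0, "ry": 0, "rz": 0, "gripper": 0},
  {"x": -0.07, "y": 0.05, "z": 3.15, "rx": 0, "ry": 0, "rz": 0, "gripper": 0},
  {"x": -0.07, "y": 0.05, "z": 3.15, "rx": 0, "ry": 0, "rz": 0, "gripper": 0},
  {"x": -0.07, "y": 0.05, "z": 3.15, "rx": 0, "ry": 0, "rz": 0, "gripper": 0},
  {"x": -0.07, "y": 0.05, "z": 3.15, "rx": 0, "ry": 0, "rz": 0, "gripper": 0},
  {"x": -0.07, "y": 0.05, "z": 3.15, "rx": 0, "ry": 0, "rz": 0, "gripper": 0},
], squeeze=70)

```text
t: 3.9
ee_pos: [0.626, 0.2928, 0.087]
tcp_rot: [0.774, 0.633, 0.0, -0.0]
contact_force: [-0.8, 0.3, 7.0]
grip_width: 0.141
grip_force: 69.2
```

```bash
python3 - <<'E'
from h import *
s=sensors.sense(); print(s["ee_pos"].round(4) if hasattr(s["ee_pos"],"round") else s["ee_pos"])
x,y,_=s["ee_pos"]
print(go(x,y,.155,-11.5)); print(go(.4965,.039,.155,-2.0)); 
E
```

```text
[0.626  0.2928 0.087 ]
(array([ 0.  ,  0.  , -1.36]), array([ 0., -0.,  0.]))
(array([-5.49, -1.53, -1.36]), array([ 0. , -0. , -9.5]))
```

Request:
drive_tool([
  {"x": 0, "y": 0, "z": -0.3, "rx": 0, "ry": 0, "rz": 0, "gripper": 0},
  {"x": 0, "y": 0, "z": -0.7, "rx": 0, "ry": 0, "rz": 0, "gripper": 0},
  {"x": 0, "y": 0, "z": -1.1, "rx": 0, "ry": 0, "rz": 0, "gripper": 0},
  {"x": -0.3, "y": -0.1, "z": -1.4, "rx": 0, "ry": 0, "rz": 0, "gripper": 0},
  {"x": -0.8, "y": -0.2, "z": -1.4, "rx": 0, "ry": 0, "rz": -1, "gripper": 0},
  {"x": -1.4, "y": -0.4, "z": -1.4, "rx": 0, "ry": 0, "rz": -2, "gripper": 0},
  {"x": -2.0, "y": -0.55, "z": -1.4, "rx": 0, "ry": 0, "rz": -3, "gripper": 0},
  {"x": -2.6, "y": -0.7, "z": -1.4, "rx": 0, "ry": 0, "rz": -4, "gripper": 0},
  {"x": -3.2, "y": -0.9, "z": -1.4, "rx": 0, "ry": 0, "rz": -5, "gripper": 0},
  {"x": -3.8, "y": -1.05, "z": -1.4, "rx": 0, "ry": 0, "rz": -6, "gripper": 0},
  {"x": -4.4, "y": -1.2, "z": -1.4, "rx": 0, "ry": 0, "rz": -7.5, "gripper": 0},
  {"x": -5.0, "y": -1.4, "z": -1.4, "rx": 0, "ry": 0, "rz": -9.5, "gripper": 0},
  {"x": -5.4, "y": -1.5, "z": -1.4, "rx": 0, "ry": 0, "rz": -9.5, "gripper": 0},
  {"x": -5.5, "y": -1.53, "z": -1.4, "rx": 0, "ry": 0, "rz": -9.5, "gripper": 0},
  {"x": -5.5, "y": -1.53, "z": -1.4, "rx": 0, "ry": 0, "rz": -9.5, "gripper": 0},
  {"x": -5.5, "y": -1.53, "z": -1.4, "rx": 0, "ry": 0, "rz": -9.5, "gripper": 0},
])

```text
t: 5.5
ee_pos: [0.4966, 0.0392, 0.1568]
tcp_rot: [0.719, 0.695, 0.0, 0.0]
contact_force: [0.1, 0.3, -1.8]
grip_width: 0.14
grip_force: 68.7
```

```bash
python3 - <<'E'
from h import *
a,w=cloud("scene"); cv2.imwrite("pics/d.png",a); b,w2=cloud("top"); c,w3=cloud("wrist")
cv2.imwrite("pics/e.png",np.hstack([cv2.resize(b,(400,300)),cv2.resize(c,(400,300))]))
np.savez("s2.npz",a=a,w=w,b=b,w2=w2,c=c,w3=w3)
E
```

```text
(no output)
```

View pics/d.png

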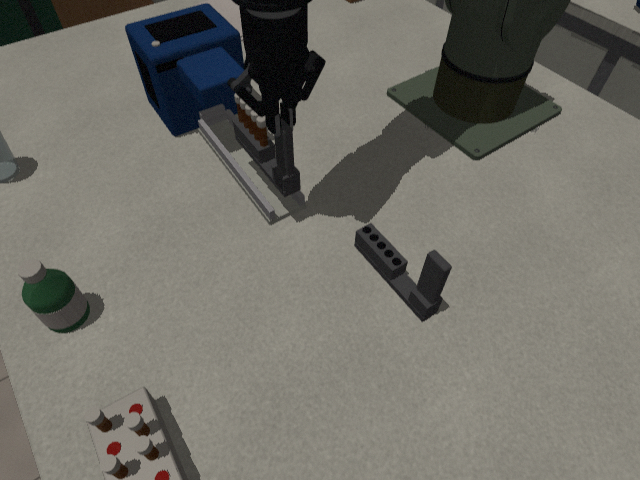

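View pics/e.png

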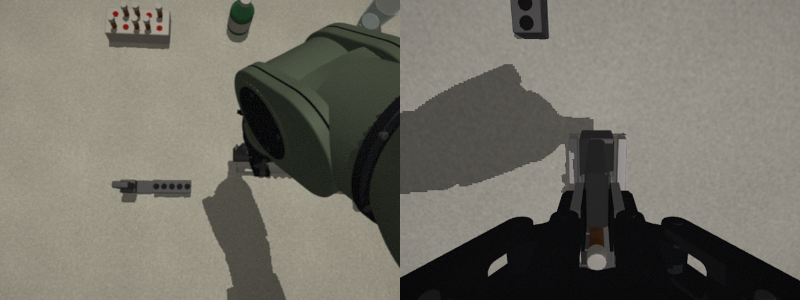

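The carrier hangs over the lane. In the wrist half-frame its tail at (597,140) sits between the rail ends at about 572 and 622. I'll measure its pitch and its offset from the lane.

```bash
python3 - <<'E'
from h import *
d=np.load("s2.npz")
w=d["w3"].reshape(-1,3)
P=w[(w[:,2]>.026)&(w[:,2]<.037)&(w[:,1]>-.03)&(w[:,1]<.06)&(abs(w[:,0]-.495)<.06)]
for n,m in(("lo",P[:,0]<.4966),("hi",P[:,0]>.4966)):
    Q=P[m]; print(n,len(Q),np.percentile(Q,[1,5,50,95,99],0).round(4).tolist())
# tail body top (z ~ .07+.04)
Q=w[(w[:,2]>.095)&(w[:,2]<.21)&(w[:,1]>.03)&(abs(w[:,0]-.4966)<.03)]
for z in np.arange(.095,.21,.01):
    q=Q[abs(Q[:,2]-z)<.005]
    if len(q)>20: print(round(z,3),len(q),q[:,:2].mean(0).round(4),np.percentile(q[:,0],[3,97]).round(4),np.percentile(q[:,1],[3,97]).round(4))
# caps/body from scene
a=d["a"].astype(int);w=d["w"]; 
W=w.reshape(-1,3);A=a.reshape(-1,3)
m=(A.min(1)>130)&(W[:,2]>.13)&(W[:,2]<.2)&(abs(W[:,0]-.495)<.05)&(W[:,1]>-.14)&(W[:,1]<.04)
Q=W[m]; print("caps",len(Q)); 
for lo in np.arange(-.13,.03,.018):
    q=Q[(Q[:,1]>lo)&(Q[:,1]<=lo+.018)]
    if len(q)>3: print(q.mean(0).round(4),q[:,2].max().round(4),len(q))
Q=W[(W[:,2]>.06)&(W[:,2]<.125)&(abs(W[:,0]-.495)<.03)&(W[:,1]>-.14)&(W[:,1]<.08)]
for lo in np.arange(-.13,.08,.02):
    q=Q[(Q[:,1]>lo)&(Q[:,1]<=lo+.02)]
    if len(q)>3: print("side",round(lo+.01,3),"zmin",np.percentile(q[:,2],2).round(4),"xmax",np.percentile(q[:,0],97).round(4),len(q))
E
```

```text
lo 1080 [[0.4612, -0.0174, 0.0272], [0.4621, -0.0125, 0.0288], [0.4667, 0.0168, 0.0303], [0.4716, 0.0436, 0.0315], [0.4725, 0.0457, 0.032]]
hi 1078 [[0.5194, -0.0194, 0.027], [0.5201, -0.0146, 0.0289], [0.5248, 0.0148, 0.0303], [0.5293, 0.0414, 0.0316], [0.5301, 0.0436, 0.0321]]
0.095 100 [0.4964 0.0618] [0.4829 0.5099] [0.0613 0.0623]
0.105 1524 [0.4956 0.0502] [0.4814 0.5104] [0.0318 0.062 ]
0.115 111 [0.4964 0.0607] [0.4899 0.5028] [0.0588 0.0615]
0.125 128 [0.4964 0.0609] [0.49   0.5026] [0.059  0.0614]
0.135 149 [0.4966 0.0609] [0.4902 0.5027] [0.0587 0.0615]
0.145 171 [0.4964 0.0608] [0.4901 0.5029] [0.0586 0.0614]
0.155 208 [0.4966 0.0608] [0.4902 0.5028] [0.059  0.0614]
0.165 241 [0.4966 0.0608] [0.4901 0.503 ] [0.0588 0.0614]
0.175 302 [0.4967 0.0605] [0.49   0.5033] [0.0582 0.0613]
0.185 995 [0.4964 0.0542] [0.4789 0.5138] [0.0465 0.0613]
0.195 4107 [0.4963 0.0468] [0.4798 0.5128] [0.0314 0.0597]
0.205 1222 [0.4963 0.048 ] [0.4776 0.515 ] [0.033  0.0519]
caps 0
side -0.1 zmin 0.0721 xmax 0.5067 115
side -0.08 zmin 0.0723 xmax 0.5073 172
side -0.06 zmin 0.072 xmax 0.508 176
side -0.04 zmin 0.072 xmax 0.5086 183
side -0.02 zmin 0.0744 xmax 0.5092 477
side 0.0 zmin 0.072 xmax 0.5097 118
side 0.02 zmin 0.0717 xmax 0.5112 78
side 0.04 zmin 0.0721 xmax 0.5116 204
side 0.06 zmin 0.0715 xmax 0.5117 482
```

The carrier is level and lined up to within 0.5 mm, with its underside at about 0.070. The handle is at lane x≈1 mm, so I'll lower it 59–60 mm.

Request:
drive_tool([
  {"x": 0, "y": 0, "z": 0.3, "rx": 0, "ry": 0, "rz": 0, "gripper": 0},
  {"x": 0, "y": 0, "z": 0.6, "rx": 0, "ry": 0, "rz": 0, "gripper": 0},
  {"x": 0, "y": 0, "z": 0.85, "rx": 0, "ry": 0, "rz": 0, "gripper": 0},
  {"x": 0, "y": 0, "z": 1.05, "rx": 0, "ry": 0, "rz": 0, "gripper": 0},
  {"x": 0, "y": 0, "z": 1.15, "rx": 0, "ry": 0, "rz": 0, "gripper": 0},
  {"x": 0, "y": 0, "z": 1.2, "rx": 0, "ry": 0, "rz": 0, "gripper": 0},
  {"x": 0, "y": 0, "z": 1.2, "rx": 0, "ry": 0, "rz": 0, "gripper": 0},
  {"x": 0, "y": 0, "z": 1.2, "rx": 0, "ry": 0, "rz": 0, "gripper": 0},
  {"x": 0, "y": 0, "z": 1.2, "rx": 0, "ry": 0, "rz": 0, "gripper": 0},
])

```text
t: 6.55
ee_pos: [0.4964, 0.0387, 0.0969]
tcp_rot: [0.719, 0.695, 0.001, 0.0]
contact_force: [-0.8, 1.4, 7.0]
grip_width: 0.142
grip_force: 69.8
```

```bash
python3 - <<'E'
from h import *
s=sensors.sense(); p=np.array(s["ee_pos"]); print(p.round(4),s["contact_force"],s["moment"])
a,w=cloud("scene")
W=w.reshape(-1,3)
Q=W[(W[:,2]>.04)&(W[:,2]<.056)&(abs(W[:,0]-.495)<.03)&(W[:,1]>-.14)&(W[:,1]<.08)]
for lo in np.arange(-.13,.08,.03):
    q=Q[(Q[:,1]>lo)&(Q[:,1]<=lo+.03)]
    if len(q)>3: print(round(lo+.015,3),"ztop",np.percentile(q[:,2],[50,95]).round(4),"x",np.percentile(q[:,0],[3,97]).round(4),len(q))
print(go(p[0]-.036*.1315,p[1]-.1315,p[2],-2))
E
```

```text
[0.4964 0.0387 0.0969] [-0.82932918  1.40767864  7.02131979] [ 0.54035272  0.24100625 -0.02225762]
-0.115 ztop [0.049  0.0508] x [0.4954 0.5062] 13
-0.085 ztop [0.0493 0.0542] x [0.494  0.5065] 118
-0.055 ztop [0.0495 0.0539] x [0.4961 0.5081] 114
-0.025 ztop [0.0489 0.0538] x [0.4803 0.5088] 224
0.035 ztop [0.0492 0.0536] x [0.4876 0.5115] 107
0.065 ztop [0.0482 0.054 ] x [0.4832 0.5116] 140
(array([-2.63, -0.  , -0.  ]), array([ 0.1, -0. ,  0. ]))
```

It's seated, with its top at 0.049–0.050. Now I'll slide it along the lane.

Request:
drive_tool([
  {"x": -0.15, "y": 0, "z": 0, "rx": 0, "ry": 0, "rz": 0, "gripper": 0},
  {"x": -0.4, "y": 0, "z": 0, "rx": 0, "ry": 0, "rz": 0, "gripper": 0},
  {"x": -0.7, "y": 0, "z": 0, "rx": 0, "ry": 0, "rz": 0, "gripper": 0},
  {"x": -1.0, "y": 0, "z": 0, "rx": 0, "ry": 0, "rz": 0, "gripper": 0},
  {"x": -1.3, "y": 0, "z": 0, "rx": 0, "ry": 0, "rz": 0, "gripper": 0},
  {"x": -1.6, "y": 0, "z": 0, "rx": 0, "ry": 0, "rz": 0, "gripper": 0},
  {"x": -1.9, "y": 0, "z": 0, "rx": 0, "ry": 0, "rz": 0, "gripper": 0},
  {"x": -2.15, "y": 0, "z": 0, "rx": 0, "ry": 0, "rz": 0, "gripper": 0},
  {"x": -2.35, "y": 0, "z": 0, "rx": 0, "ry": 0, "rz": 0, "gripper": 0},
  {"x": -2.5, "y": 0, "z": 0, "rx": 0, "ry": 0, "rz": 0, "gripper": 0},
  {"x": -2.5, "y": 0, "z": 0, "rx": 0, "ry": 0, "rz": 0, "gripper": 0},
  {"x": -2.5, "y": 0, "z": 0, "rx": 0, "ry": 0, "rz": 0, "gripper": 0},
])

```text
t: 7.8
ee_pos: [0.4921, -0.0876, 0.0969]
tcp_rot: [0.72, 0.694, 0.0, 0.001]
contact_force: [1.6, -2.8, 8.1]
grip_width: 0.143
grip_force: 70.1
```

Request:
drive_tool([
  {"x": -0.04, "y": 0, "z": 0, "rx": 0, "ry": 0, "rz": 0, "gripper": 0},
  {"x": -0.08, "y": 0, "z": 0, "rx": 0, "ry": 0, "rz": 0, "gripper": 0},
  {"x": -0.12, "y": 0, "z": 0, "rx": 0, "ry": 0, "rz": 0, "gripper": 0},
  {"x": -0.12, "y": 0, "z": 0, "rx": 0, "ry": 0, "rz": 0, "gripper": 0},
  {"x": -0.12, "y": 0, "z": 0, "rx": 0, "ry": 0, "rz": 0, "gripper": 0},
])

```text
t: 8.3
ee_pos: [0.492, -0.0926, 0.0968]
tcp_rot: [0.719, 0.695, 0.001, 0.0]
contact_force: [-0.1, 2.8, 7.8]
grip_width: 0.143
grip_force: 70.0
```

Request:
drive_tool([
  {"x": -0.03, "y": 0, "z": 0, "rx": 0, "ry": 0, "rz": 0, "gripper": 0},
  {"x": -0.06, "y": 0, "z": 0, "rx": 0, "ry": 0, "rz": 0, "gripper": 0},
  {"x": -0.06, "y": 0, "z": 0, "rx": 0, "ry": 0, "rz": 0, "gripper": 0},
  {"x": -0.06, "y": 0, "z": 0, "rx": 0, "ry": 0, "rz": 0, "gripper": 0},
])

```text
t: 8.7
ee_pos: [0.4924, -0.0929, 0.097]
tcp_rot: [0.719, 0.695, 0.002, -0.0]
contact_force: [0.1, 20.0, 11.1]
grip_width: 0.139
grip_force: 70.6
```

The 20 N reading with no further travel means it's against the end stop. I'll ease back, open and lift straight up.

Request:
drive_tool([
  {"x": 0.05, "y": 0, "z": -0.02, "rx": 0, "ry": 0, "rz": 0, "gripper": 0},
  {"x": 0.05, "y": 0, "z": -0.02, "rx": 0, "ry": 0, "rz": 0, "gripper": 0},
  {"x": 0.05, "y": 0, "z": -0.02, "rx": 0, "ry": 0, "rz": 0, "gripper": 0.7},
  {"x": 0.05, "y": 0, "z": -0.02, "rx": 0, "ry": 0, "rz": 0, "gripper": 0.7},
  {"x": 0.05, "y": 0, "z": -0.02, "rx": 0, "ry": 0, "rz": 0, "gripper": 0.7},
  {"x": 0.05, "y": 0, "z": -0.02, "rx": 0, "ry": 0, "rz": 0, "gripper": 0.7},
  {"x": 0.05, "y": 0, "z": -0.02, "rx": 0, "ry": 0, "rz": 0, "gripper": 0.7},
  {"x": 0.05, "y": 0, "z": -0.02, "rx": 0, "ry": 0, "rz": 0, "gripper": 0.7},
  {"x": 0.05, "y": 0, "z": -0.5, "rx": 0, "ry": 0, "rz": 0, "gripper": 0.7},
  {"x": 0.05, "y": 0, "z": -1.0, "rx": 0, "ry": 0, "rz": 0, "gripper": 0.7},
  {"x": 0.05, "y": 0, "z": -1.6, "rx": 0, "ry": 0, "rz": 0, "gripper": 0.7},
  {"x": 0.5, "y": 0, "z": -2.2, "rx": 0, "ry": 0, "rz": 0, "gripper": 0.7},
  {"x": 1.2, "y": 0, "z": -2.4, "rx": 0, "ry": 0, "rz": 0, "gripper": 0.7},
  {"x": 2.0, "y": 0, "z": -2.4, "rx": 0, "ry": 0, "rz": 0, "gripper": 0.7},
  {"x": 2.0, "y": 0, "z": -2.4, "rx": 0, "ry": 0, "rz": 0, "gripper": 0.7},
])

```text
t: 10.2
ee_pos: [0.4949, 0.0093, 0.2169]
tcp_rot: [0.717, 0.697, 0.001, -0.0]
contact_force: [-0.2, -1.8, -0.2]
grip_width: 0.699
grip_force: 0.0
```

```bash
python3 - <<'E'
from h import *
a,w=cloud("scene"); c,w3=cloud("wrist")
cv2.imwrite("pics/f.png",np.hstack([cv2.resize(a,(400,300)),cv2.resize(c,(400,300))]))
for W in(w.reshape(-1,3),w3.reshape(-1,3)):
    P=W[(W[:,2]>.126)&(W[:,2]<.14)&(abs(W[:,0]-.492)<.04)&(W[:,1]>-.13)&(W[:,1]<-.03)]
    if len(P)>5: r=cv2.minAreaRect(P[:,:2].astype(np.float32)*1000);print(len(P),r,np.median(P[:,2]))
    P=W[(W[:,2]>.14)&(W[:,2]<.16)&(abs(W[:,0]-.49)<.03)&(W[:,1]<-.13)]
    if len(P)>5: print("hood front y",np.percentile(P[:,1],99))
W=w.reshape(-1,3);P=W[(W[:,2]>.118)&(W[:,2]<.13)&(abs(W[:,0]-.43)<.04)&(W[:,1]>.25)]
print("empty",P.mean(0))
E
```

```text
149 ((491.7459716796875, -88.35795593261719), (34.954010009765625, 14.268219947814941), 87.3864974975586) 0.13248940021002803
hood front y -0.14511349347276348
922 ((490.92303466796875, -86.87985229492188), (34.00442886352539, 13.98818588256836), 87.92957305908203) 0.1320309282505897
empty [0.43586763 0.30549678 0.12240989]
```

View pics/f.png

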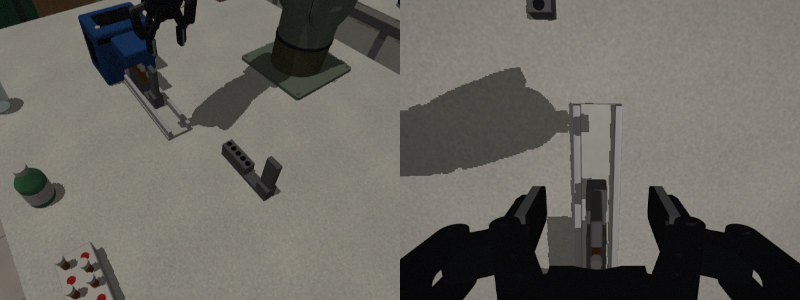

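The carrier is in the lane under the hood at about (155,90) in the left half-frame. Its handle centre is 57–58 mm ahead of the hood front, where home is 57.5, and its top height is right. The empty carrier hasn't moved, and the gripper is clear.

```bash
python3 -c "
from rig import job; print(job.finish_job())"
```

```text
the job is handed in; nothing more can be done
None
```

The loaded carrier is fully home against the end stop, upright and released, the empty carrier was not moved, and I handed the job in at about 10 s on the robot's clock (no verdict came back).

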